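# Gather the tweezers at the near edge of a covered rocker tray, then uncover it

### The arm

A 6-joint arm with a two-finger parallel gripper is mounted at the origin on a cart in front of the work surface, level with it; the furniture and walls round the work are solid. World frame = base frame: x ahead of the robot, y to its left, z up, the work surface at z = 0. Lengths are in m, angles in rad, forces in N, time in s.
With the tool pointing down it reaches from about 0.35 to 0.975 m from the base axis. Payload 7.1 kg.
Tool frame: the origin (TCP) lies at the very end of the fingers, on their centre line; the grasp point (between the pads) lies 19 mm behind it; z points along the fingers, y is the line along which they close (so a half turn about z gives the same grasp; the last joint's range is limited). The gripper opens to 88 mm and grips with 3 to 60 N. Pads are 20 mm wide; open, the fingers measure 115 mm over their backs; the gripper's body (75 mm by 178 mm) begins 61 mm behind the grasp point.
Start: joints at [1.327, 0.423, 1.63, -0, 1.089, -0.019], TCP at [0.139, 0.609, 0.223] pointing down, gripper open.
Joint ranges: [-3, 3], [-0.9, 2.11], [0.09, 2.58], [-1.31, 4.45], [0.11, 2.69], [-2.54, 2.54]. Speed limits (rad/s): [2.39, 2.39, 3.01, 3.14, 3.14, 3.14].

### API

Orientations are given as a unit quaternion [w, x, y, z].
In Python, from plant import move_ptp, move_straight, movej, command_gripper, pause, inverse_kinematics, camera, MotionError, close_job, current_clock, current_joint_positions, current_joint_velocities, current_effort, current_eef_pos, current_orientation, current_wrist_force, current_moment, current_opening, current_gripper_force gives the robot as it stands. Calls block until the motion is done:
- move_ptp(position, orientation): joint-space move of the TCP to a pose.
- move_straight(position, orientation=None, vel=0.15, f_stop=None): straight line of the TCP; orientation=None keeps the orientation; vel is the mean speed in m/s. With f_stop (N) it stops when the force on the tool has changed by that much, and returns True; else False.
- movej(angles): joint-space move.
- command_gripper(opening, strength=None): opening from 0.0 (shut) to 1.0 (fully open); strength is the grip in N (None keeps the last); returns when the fingers have stopped.
- pause(seconds).
- inverse_kinematics(position, orientation): joint angles nearest the present ones, or None.
- camera(name): name is "side" or "top" or "wrist"; returns a dict with "frame" (480x640x3 uint8, blue, green, red), "z_map" (480x640 float32, m along the optical axis (not along the pixel's ray), 0 where there is no reading), "fx", "fy", "cx", "cy" (pixels), "k1" (the pictures are not rectified: a ray, as slopes to the right and down, at radius r is drawn at 1 + k1 r^2 times it, then the intrinsics apply), "world_from_camera" (4x4, takes a point from camera to world coordinates); the wrist camera has in their place "hand_eye" (4x4, takes a point from camera to tool coordinates, whose origin is the TCP and whose axes are the flange's). Camera axes: x right, y up, looking along -z (the intrinsics and any distortion apply to the point x, -y, -z); pixel columns grow to the right and rows downward; lengths in m; the calibration is good to about 2 mm. A picture is of the moment at which its call begins: read the wrist's pose just before it.
A pose or a line that the arm cannot do raises MotionError and nothing moves.
- close_job(): hands the job in; it is judged then, once.
Readings, each from a call of its own:
- current_clock(): time.
- current_joint_positions(): joint angles.
- current_joint_velocities(): joint speeds.
- current_effort(): joint torques, N m.
- current_eef_pos(): TCP position.
- current_orientation(): TCP orientation.
- current_wrist_force(): force on the tool from outside, world axes, zero at the start.
- current_moment(): the same for the moment, N m.
- current_opening(): opening from 0.0 (shut) to 1.0 (fully open).
- current_gripper_force(): force on a finger pad.
Only numpy, scipy, OpenCV 4.12 (cv2) and the standard library are available. Lean on these libraries where they do the work, as an engineer would, in place of code of your own. Each camera call takes 0.05 s, during which the arm holds its last target. There are 200 camera calls.

### The job

Keeping the clear lid on, tip the covered instrument tray towards yourself by pressing down on the lid along its near edge, as far as it goes, until all three tweezers have slid together against the tray's near wall. Let the tray come back up level with the lid still on, then lift the lid off by its handle and lay it gently down flat, handle up, on the clear tabletop to the right of the stand, leaving the tweezers gathered at the near wall and the bottle and box beside the work where they stand.

Things in the scene. Friction and masses are not known exactly. Their poses are not given: they have to be found in the camera images.
- stand: White rocker stand fixed to the table, base 190 (x) x 236 (y) mm, two upright cheeks 78 high at y = +-109 that carry the tray's pivot pins 72 above the table. Origin under the centre of its base, on the table top; own x points away from the robot (turned up to 0.3 rad either way), y to the left. 'Near' is its -x side.
- tray (a joint): Tilt of the tray about the pivot line (along the stand's y, above the stand's origin, 72 mm up), rad: 0 level against its rest, positive when the near edge goes down, stop at 0.42. A damped spring returns it to level: about 4 N on the near edge starts it moving and about 9 N holds it at the stop; moving it quickly takes more. The polished floor lets things slide from about 0.15 to 0.25 rad; they stay put when it is level.
- tray_seat (a point): Point fixed to the steel tray, 21 mm above the pivot line at the tray's middle; the lid's origin lies here (within 3 mm) when the lid is seated. Axes: x away from the near wall, y left, z out of the tray; it tilts with the tray. Tray inside 170 (x) x 180 (y) x 28 deep, walls 3 mm thick, rim 29 mm above the pivot line, floor 1 mm above it.
- tray_edge (a point): Point on the tray floor at the middle of the inner face of its near wall; same axes as tray_seat.
- lid: Loose clear plastic lid, 187 (x) x 197 (y) mm, 150 g: 3 mm plate with an 8 mm skirt that fits round the tray rim with 2.5 mm play each side. Origin at the middle of the skirt's lower edge, z up; plate top 11 mm above the origin. Seated at the start. Press on the plate 15 to 25 mm in from its near edge.
- lid_handle (a point): Centre of the lid's grey handle bar, 34 mm above the lid's origin and 23 mm above the plate: bar 70 long (lid's x), 14 wide (y), 14 high, on two posts at its ends; grip it across its width from above.
- tweezers_1: plain steel tweezers, 151 long (own y), 17 wide (x), 9 high, about 28 g; origin at the middle of the underside. Starts in the tray under the lid, lying roughly parallel to the tray's near wall, in the middle or far half of the floor. One of three alike.
- tweezers_2: plain steel tweezers, 151 long (own y), 17 wide (x), 9 high, about 28 g; origin at the middle of the underside. Starts in the tray under the lid, lying roughly parallel to the tray's near wall, in the middle or far half of the floor. One of three alike.
- tweezers_3: plain steel tweezers, 151 long (own y), 17 wide (x), 9 high, about 28 g; origin at the middle of the underside. Starts in the tray under the lid, lying roughly parallel to the tray's near wall, in the middle or far half of the floor. One of three alike.
- iodine: Small brown medicine bottle with a white cap, 36 diameter, 75 high, standing on the table behind and to the right of the work; origin under its centre. Leave alone.
- slide_box: Plain cardboard box, 60 x 90 x 32 mm, on the table to the left of the stand; origin under its centre. Leave alone.

How it is judged:
By the outcome, as a careful person would: the job done as asked, in the order asked, and still so for the second after the job is handed in, with the robot touching nothing.
It also fails if it takes over 61 s, if anything falls off the work surface, if the arm or the gripper's body presses on something with over 40 N, if the wrist force passes 120 N, or if a joint passes its speed limit or range.

## Working session

There is one attempt and no reset: what is moved stays moved. The work goes in short steps, each a Python script; the robot and the scene stay as the last script left them, time stands still between calls to the robot, and variables do not carry over. Pictures are saved under pics/ and viewed, at most 10 in all, crops included, and the job is handed in when it is done.

```bash
mkdir -p pics; ls
cat > h.py <<'E'
import numpy as np, cv2
from plant import *
def cloud(c,T=None):
    T=c["world_from_camera"] if T is None else T
    z=c["z_map"];v,u=np.mgrid[0:480,0:640].astype(np.float64)
    K=np.array([[c["fx"],0,c["cx"]],[0,c["fy"],c["cy"]],[0,0,1]])
    p=cv2.undistortPoints(np.stack([u,v],-1).reshape(-1,1,2),K,np.array([c["k1"],0,0,0,0.])).reshape(480,640,2)
    P=np.stack([p[...,0]*z,-p[...,1]*z,-z],-1)
    return P@np.array(T)[:3,:3].T+np.array(T)[:3,3]
def down(yaw): # tool z down, tool x at yaw
    return np.array([0,np.cos(yaw/2),np.sin(yaw/2),0])
E
python3 - <<'E'
from h import *
c=camera("top");cv2.imwrite("pics/top.png",c["frame"]);P=cloud(c);np.save("top.npy",P);np.save("topz.npy",c["z_map"])
c=camera("side");cv2.imwrite("pics/side.png",c["frame"]);P2=cloud(c);np.save("side.npy",P2)
print(current_clock(),current_orientation(),P[240,320],P2[240,320])
E
```

```text
pics
0.1 [-9.01416383e-05  1.12168119e-01  9.93689022e-01 -6.58171776e-04] [0.53440697 0.07189986 0.10368729] [0.54299003 0.06016779 0.10641589]
```

View pics/top.png

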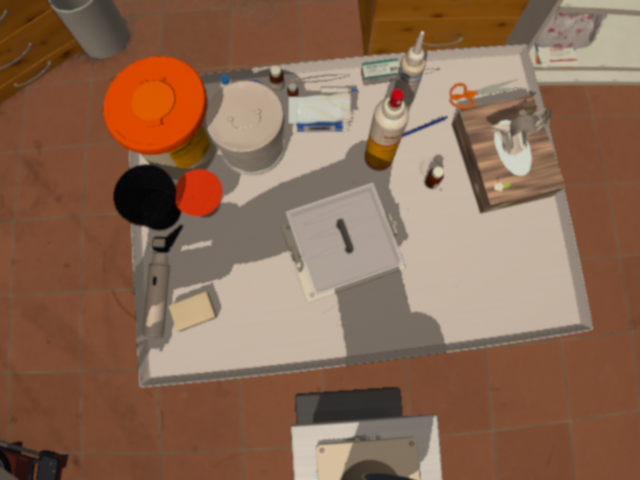

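View pics/side.png

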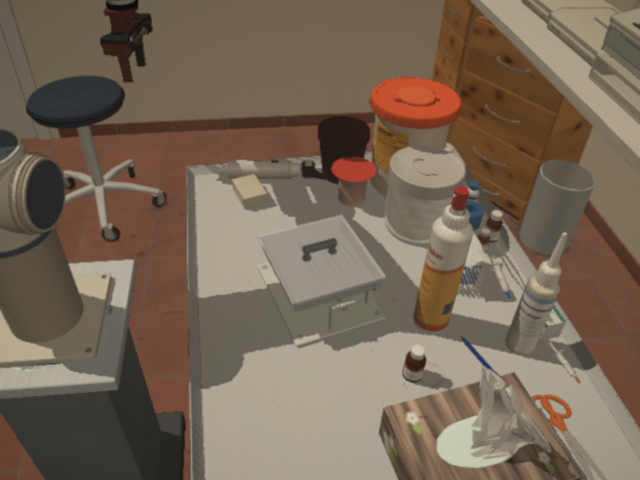

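The top view shows the lidded tray at about (345,238), with its handle at (344,236) and turned slightly. The bottle is at (434,177), the box at (192,311), and the table to the right at about (490,270) is clear. The side view agrees.

Run:
```python
from h import *
for n in("top","side"):
    P=np.load(n+".npy").reshape(-1,3)
    m=(abs(P[:,0]-.54)<.2)&(abs(P[:,1]-.07)<.2)
    Q=P[m]
    for lo,hi in((.122,.145),(.095,.112)):
        q=Q[(Q[:,2]>lo)&(Q[:,2]<hi)]
        if n=="side": q=q[(abs(q[:,0]-.54)<.16)&(abs(q[:,1]-.07)<.16)]
        if len(q)<5: print(n,lo,len(q));continue
        r=cv2.minAreaRect(q[:,:2].astype(np.float32)); print(n,lo,len(q),r,np.median(q[:,2]))
    t=P[(abs(P[:,2])<.02)&(P[:,0]>.3)&(P[:,0]<.9)&(abs(P[:,1])<.5)]; print("table",np.median(t[:,2]))
P=np.load("top.npy")
for u,v in((434,177),(192,311),(400,380),(590,325),(455,190),(480,210),(485,265),(560,320),(300,295),(400,260),(344,222),(344,248),(396,98)): print((u,v),P[v,u].round(3))
```

```text
top 0.122 497 ((0.694619357585907, 0.09910392761230469), (0.3382735848426819, 0.2595672607421875), 62.3695068359375) 0.13426002115988256
top 0.095 8145 ((0.5805063247680664, 0.08007513731718063), (0.3755243122577667, 0.3162383735179901), 89.70384216308594) 0.1042357643070877
table -5.003329780151056e-06
side 0.122 292 ((0.5363741517066956, 0.017687691375613213), (0.06966561824083328, 0.017405617982149124), 16.666624069213867) 0.13249709537080817
side 0.095 6624 ((0.5368624329566956, 0.01937422901391983), (0.18867714703083038, 0.20132356882095337), 15.608234405517578) 0.10429366449915589
table 0.0004811620398274541
(434, 177) [ 0.672 -0.194  0.061]
(192, 311) [0.409 0.359 0.033]
(400, 380) [ 0.189 -0.193 -0.731]
(590, 325) [ 0.316 -0.532  0.017]
(455, 190) [ 0.657 -0.255  0.001]
(480, 210) [ 0.603 -0.307  0.008]
(485, 265) [ 0.474 -0.305 -0.001]
(560, 320) [ 0.334 -0.467  0.002]
(300, 295) [0.434 0.123 0.001]
(400, 260) [ 0.481 -0.091  0.105]
(344, 222) [0.562 0.021 0.135]
(344, 248) [0.514 0.023 0.106]
(396, 98) [ 0.74  -0.077  0.32 ]
```

```bash
cat >> h.py <<'E'
from scipy.spatial.transform import Rotation as R
C=np.array([.537,.0185]);YAW=.275
ex=np.array([np.cos(YAW),np.sin(YAW),0]);ey=np.array([-np.sin(YAW),np.cos(YAW),0])
PY=YAW
def press(th,dz=0.,a=.0735,h=.032):
    p=np.array([*C,.072])+ex*(-a*np.cos(th)-h*np.sin(th))+np.array([0,0,-a*np.sin(th)+h*np.cos(th)+dz])
    q=(R.from_rotvec(-th*ey)*R.from_quat(down(PY),scalar_first=True)).as_quat(scalar_first=True)
    return p,q
E
python3 - <<'E'
from h import *
P=np.load("top.npy").reshape(-1,3)
# occupied/edges around candidate: height map
for x in np.arange(.28,.66,.02):
    print(round(x,2),[ (lambda q: f"{q.max()*1000:.0f}/{q.min()*1000:.0f}" if len(q) else "-")(P[(abs(P[:,0]-x)<.01)&(abs(P[:,1]-y)<.0125)][:,2]) for y in np.arange(-.125,-.53,-.025)])
for t in (0,.2,.42): print(inverse_kinematics(*press(t)))
import h
for y in(YAW,YAW+np.pi): print(inverse_kinematics([.537,.0185,.111],down(y)),inverse_kinematics([.43,-.31,.018],down(y-.275)))
E
```

```text
0.28 ['21/6', '19/8', '23/12', '21/13', '20/10', '19/14', '16/15', '-', '-735/-745', '-723/-746', '-735/-745', '-734/-744', '-729/-746', '-732/-745', '-730/-749', '-732/-749', '-733/-744']
0.3 ['11/-745', '14/-745', '16/-738', '19/-5', '20/-735', '20/-736', '22/-739', '20/-742', '18/-738', '24/-750', '20/1', '21/-749', '22/-731', '20/7', '20/7', '20/3', '19/13']
0.32 ['6/-6', '6/-6', '4/-8', '5/-7', '4/-6', '6/-6', '6/-5', '5/-6', '5/-5', '6/-6', '7/-6', '7/-5', '12/-741', '10/-730', '12/-741', '12/-739', '22/-743']
0.34 ['6/-6', '6/-8', '7/-6', '6/-6', '5/-6', '6/-9', '5/-6', '4/-5', '6/-7', '4/-6', '5/-5', '7/-6', '4/-5', '5/-6', '7/-5', '6/-7', '19/-3']
0.36 ['4/-6', '6/-6', '6/-5', '4/-6', '6/-7', '5/-5', '5/-6', '6/-5', '4/-5', '6/-5', '4/-6', '5/-5', '6/-5', '4/-6', '7/-7', '4/-6', '21/-3']
0.38 ['5/-6', '7/-4', '4/-5', '4/-7', '6/-5', '4/-7', '5/-5', '7/-7', '6/-6', '5/-6', '6/-6', '5/-8', '5/-6', '5/-6', '5/-7', '6/-5', '21/-6']
0.4 ['6/-7', '5/-6', '6/-6', '7/-6', '7/-5', '6/-5', '6/-5', '5/-6', '5/-7', '6/-6', '6/-6', '4/-6', '6/-6', '6/-6', '5/-5', '4/-6', '23/-6']
0.42 ['
[... 1671 characters left out ...]
74', '85/73', '85/75', '86/74', '84/74', '80/-1', '18/8']
[-2.86532815e-02  3.86441884e-01  2.05330411e+00 -4.44089210e-16
  7.01846662e-01  1.26714305e+00]
[-0.07795353  0.36142164  2.19431949  0.1758235   0.40346297  1.06236171]
[-0.14550559  0.40323782  2.33458093  1.47234508  0.16805674 -0.28780445]
[ 1.22882111e-02  4.56769032e-01  1.89752350e+00 -4.44089210e-16
  7.87300124e-01  1.30808454e+00] [-6.47086143e-01  6.12203324e-01  1.93718803e+00 -4.44089210e-16
  5.92201303e-01  9.23710183e-01]
[ 1.22882111e-02  4.56769032e-01  1.89752350e+00 -4.44089210e-16
  7.87300124e-01 -1.83350812e+00] [-6.47086143e-01  6.12203324e-01  1.93718803e+00 -4.44089210e-16
  5.92201303e-01 -2.21788247e+00]
```

```bash
cat >> h.py <<'E'
def pv(th,dz=0.):
    p,_=press(th,dz,a=.068); return p-.010*ex
E
python3 - <<'E'
from h import *
q=down(YAW)
command_gripper(0.0)
move_ptp(pv(0,.06),q)
print(current_clock(),current_eef_pos(),pv(0,.06))
move_straight(pv(0,.012),vel=.1)
hit=move_straight(pv(0,-.008),vel=.015,f_stop=2)
z=current_eef_pos();d=z[2]-pv(0)[2];print(hit,z,d,current_wrist_force(),current_clock())
if hit:
    for th in np.arange(.05,.46,.05):
        s=move_straight(pv(th,min(d,.003)),vel=.03,f_stop=15)
        f=current_wrist_force();print(round(th,2),s,f.round(1) if hasattr(f,'round') else f,current_eef_pos())
        if f[2]>22 or s: break
    pause(.8)
    print(current_wrist_force(),current_clock())
    c=camera("side");cv2.imwrite("pics/s2.png",cv2.resize(c["frame"][190:370,230:430],None,fx=3,fy=3,interpolation=2))
    c=camera("top");cv2.imwrite("pics/t2.png",cv2.resize(c["frame"][160:320,260:440],None,fx=3,fy=3,interpolation=2))
E
```

```text
3.9083 [ 0.46214873 -0.00213755  0.16405511] [ 0.46193083 -0.00268066  0.164     ]
True [ 0.46163687 -0.00274986  0.10386571] -0.00013429266073068657 [-0.25354475 -1.01085995  3.80354331] 5.3667
0.05 False [-1.3 -0.3  4.9] [ 0.46033005 -0.00310518  0.10046461]
0.1 False [-0.8 -0.3  5.7] [ 0.45913953 -0.00347197  0.09703332]
0.15 False [-1.1  0.5  6.5] [ 0.45806572 -0.00378394  0.09351436]
0.2 False [-3.1  0.3  6.9] [ 0.45709402 -0.00402657  0.08991374]
0.25 False [-1.   0.3  7.1] [ 0.456337   -0.0042527   0.08626701]
0.3 False [-2.5 -0.4  7.9] [ 0.45576562 -0.00440472  0.08259014]
0.35 False [-2.5 -0.4  8.7] [ 0.45532117 -0.00452026  0.07886965]
0.4 False [-3.2  0.3  9. ] [ 0.4551031  -0.00460029  0.07518447]
0.45 True [-5.1 -0.5 21.2] [ 0.45511159 -0.00461004  0.07261797]
[-4.21816719  0.05561349 17.92737856] 8.575
```

View pics/s2.png

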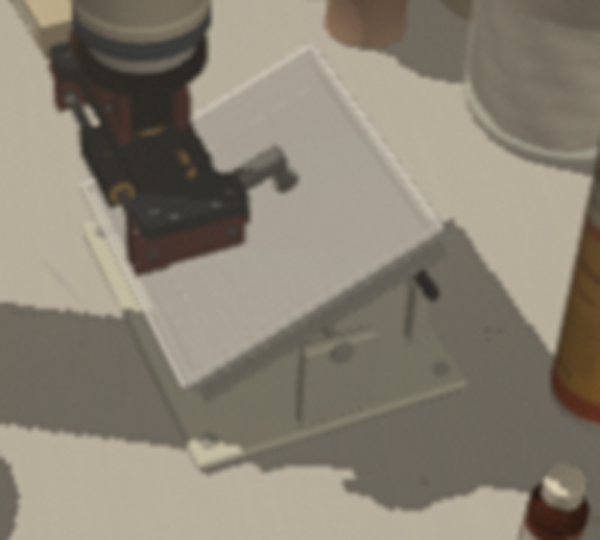

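The tray is at its stop (force jumped to about 20 N at tilt ≈0.42) and the lid is still seated. I'll hold, bring it back slowly, then look down through the lid.

Run:
```python
from h import *
pause(1.0)
for th in np.arange(.40,-.01,-.05):
    move_straight(pv(th,0),vel=.025)
print(current_wrist_force(),current_clock())
move_straight(pv(0,.02),vel=.05)
command_gripper(.5)
move_ptp([*(C-.0*ex[:2]),.30],down(YAW))
print(current_clock(),current_wrist_force())
T=np.eye(4);T[:3,:3]=R.from_quat(current_orientation(),scalar_first=True).as_matrix();T[:3,3]=current_eef_pos()
c=camera("wrist");np.savez("w.npz",P=cloud(c,T@c["hand_eye"]))
f=c["frame"];cv2.imwrite("pics/w.png",f)
P=cloud(c,T@c["hand_eye"]).reshape(-1,3)
for lo,hi in((.122,.145),(.098,.110)):
    q=P[(P[:,2]>lo)&(P[:,2]<hi)&(np.hypot(P[:,0]-.537,P[:,1]-.0185)<.17)]
    print(len(q), cv2.minAreaRect(q[:,:2].astype(np.float32)) if len(q)>5 else 0,np.median(q[:,2]))
c=camera("side");cv2.imwrite("pics/s3.png",c["frame"])
```

```text
[0.43793714 0.58753915 3.1547712 ] 12.35
14.5167 [-0.43191388 -0.16052625 -0.7534456 ]
1386 ((0.536305844783783, 0.01997581496834755), (0.069233737885952, 0.013933125883340836), 15.49252986907959) 0.1329426170012726
41767 ((0.535293459892273, 0.01971594989299774), (0.18767264485359192, 0.1980494260787964), 15.800984382629395) 0.10344571118060003
```

View pics/w.png

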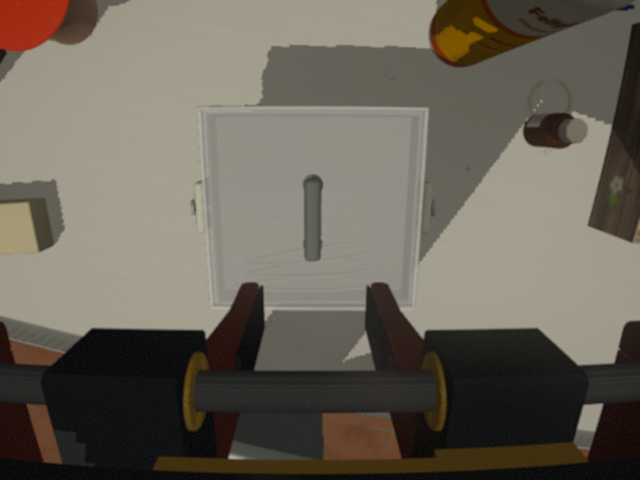

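Faint tweezer lines show through the lid at rows 245–275, and the near wall is at about row 300. I'll enhance the contrast to check.

Run:
```python
from h import *
f=cv2.imread("pics/w.png")[95:315,190:440]
g=cv2.createCLAHE(4,(4,4)).apply(cv2.cvtColor(f,6))
cv2.imwrite("pics/w2.png",cv2.resize(g,None,fx=2.6,fy=2.6,interpolation=2))
# px -> world on floor plane z=.073 through wrist camera, in tray frame
T=np.eye(4);T[:3,:3]=R.from_quat(current_orientation(),scalar_first=True).as_matrix();T[:3,3]=current_eef_pos()
c=camera("wrist");M=T@c["hand_eye"];c["z_map"][:]=1;P=cloud(c,M);o=M[:3,3]
for v in range(235,311,5):
    d=P[v,312]-o;X=o+d*(.073+.005-o[2])/d[2];print(v,((X[:2]-[.5358,.0198])@ex[:2]).round(4))
```

```text
235 -0.0264
240 -0.0314
245 -0.0365
250 -0.0415
255 -0.0467
260 -0.0518
265 -0.057
270 -0.0622
275 -0.0675
280 -0.0728
285 -0.0781
290 -0.0835
295 -0.089
300 -0.0945
305 -0.1
310 -0.1055
```

View pics/w2.png

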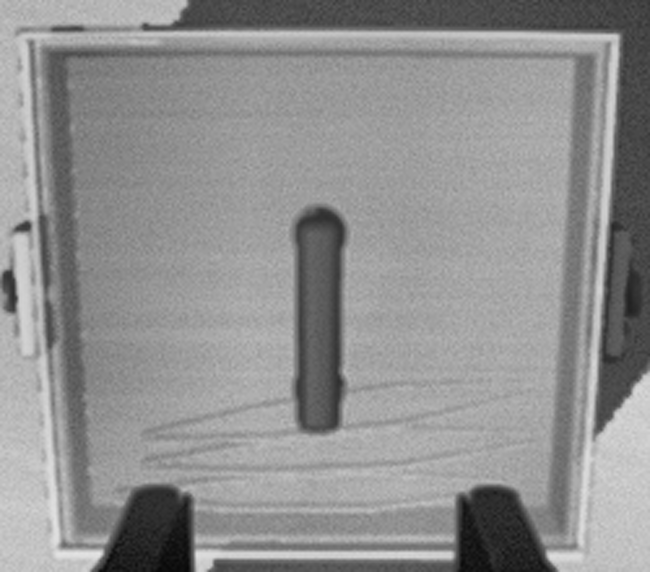

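All three tweezers are packed side by side against the near wall. They occupy crop rows 380–510, which is the 3×17 mm expected up to the wall. Next I'll lift the lid.

Run:
```python
from h import *
q=down(.273);h=np.array([.5363,.0199])
move_ptp([*h,.15],q)
hit=move_straight([*h,.1105],vel=.06,f_stop=6)
print(hit,current_eef_pos())
command_gripper(0.0,strength=20)
print(current_opening(),current_gripper_force(),current_wrist_force(),current_clock())
move_straight([*h,.135],vel=.03)
print(current_wrist_force())
move_straight([*h,.20],vel=.1)
print(current_opening(),current_wrist_force(),current_clock())
move_ptp([.45,-.315,.16],down(.05))
c=camera("top");cv2.imwrite("pics/t3.png",c["frame"]);print(current_clock())
```

```text
False [0.53642239 0.01989805 0.1104808 ]
0.15779107359216551 20.000123977661133 [-0.35145902 -0.58344607  1.98313556] 16.7
[-0.21523294 -0.19416723 -1.01467657]
0.1580143763467227 [ 0.22648459 -0.32255115 -1.41790871] 18.4667
19.825
```

View pics/t3.png

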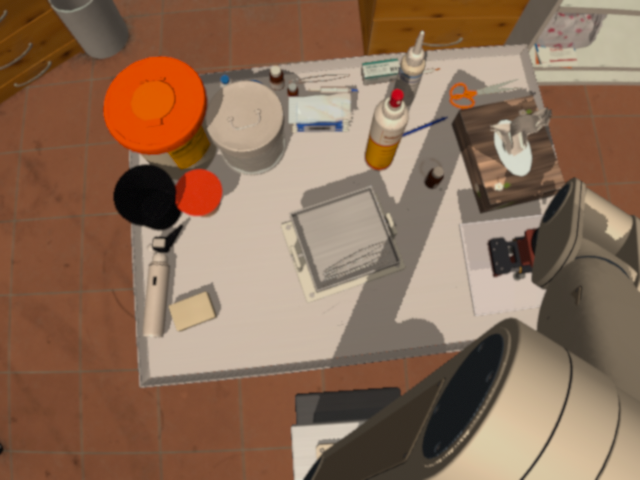

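The top view shows the lid held clear on the right, the tweezers at the tray's near wall, and the bottle and box undisturbed. Lowering the lid gently.

Run:
```python
from h import *
move_straight([.45,-.315,.04],vel=.1)
hit=move_straight([.45,-.315,.010],vel=.015,f_stop=2.0)
e=current_eef_pos();print(hit,e,current_wrist_force())
command_gripper(.45);pause(.2)
move_straight([.45,-.315,.12],vel=.1)
move_ptp([.35,-.40,.30],down(.05))
pause(.3)
c=camera("top");cv2.imwrite("pics/t4.png",c["frame"]);P=cloud(c).reshape(-1,3)
q=P[(P[:,2]>.007)&(P[:,2]<.016)&(abs(P[:,0]-.45)<.14)&(abs(P[:,1]+.315)<.14)]
print(len(q),np.median(q[:,2]) if len(q) else 0);print(current_clock(),current_wrist_force())
c=camera("side");cv2.imwrite("pics/s4.png",c["frame"])
```

```text
True [ 0.45000023 -0.31501497  0.01761308] [0.55272261 0.04993892 4.30237609]
6242 0.011033256937761804
25.7667 [-0.64257968  0.13708375  0.91423031]
```

View pics/s4.png

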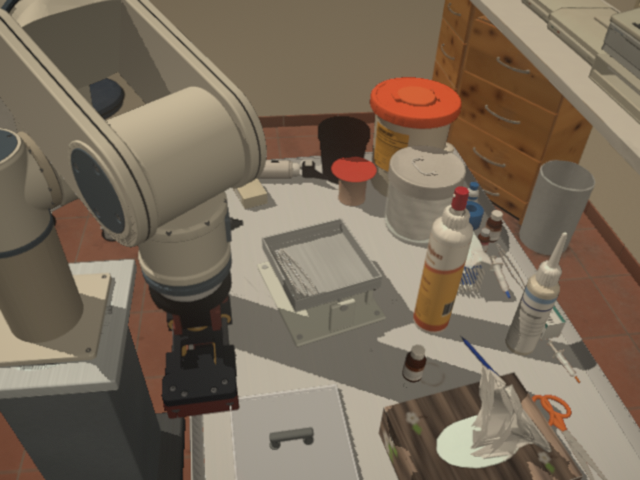

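View pics/t4.png

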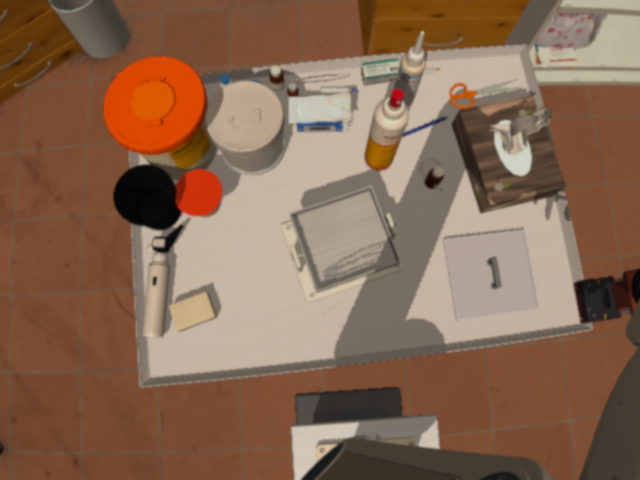

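The lid lies flat with its handle up at (490,273), clear of everything. The tweezers are gathered at the near wall (350,262), the tray is level, and the bottle and box are in place.

```bash
python3 -c "
from plant import *
print(close_job())"
```

```text
the job is handed in; nothing more can be done
None
```

The job is done and handed in at about 26 s: all three tweezers are gathered at the tray's near wall, the tray is level, the lid lies flat with its handle up to the right of the stand, and the bottle and box were left alone.

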